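# Hang up the rinsing basket and show the medallion to the inspection camera

### The job

On the jeweller's bench, clear the inspection camera's view: take the rinsing basket by the wooden grip and hang it by its handle on the hook of the drip stand. Then take the casting with the round stone setting out of the wooden rest and hold it still in the air in front of the lens, upright as it stood in the rest but leaned back to face the camera squarely, the setting towards the lens, on the lens's axis and 15 cm from the glass. Finish while holding it there, and leave everything else on the bench where it is.

Things in the scene. Friction and masses are not known exactly. Their poses are not given: they have to be found in the camera images.
- basket: Steel rinsing basket, 150 g, on the camera stand's plate: round bowl 90 mm across, 55 mm high, with a rigid upright bail of 5 mm wire in its y-z plane, peaking on the axis 148 mm above the underside and sloping down to both sides. On the peak stands a wooden grip, a cylinder 22 mm across, 150 to 190 mm above the underside. Origin: centre of the underside; z up, y along the bail.
- bail_top (a point): Centre of the bail wire at its peak, on the basket's axis, 148 mm above the underside; the hook goes under it, with the bail across the hook.
- basket_grip (a point): Point in the wooden grip, on its axis, 173 mm above the basket's underside: where to take it from above (any yaw; fingertips then stay above the bail).
- drip_stand: Fixed. A 14 mm post, 243 mm high, on a 120 mm square foot, 12 mm thick, carries a hook of 8 mm wire that runs from the post's top to local -x, dips to its seat 90 mm from the post and turns up: the tip is 22 mm beyond the seat and rises 20 mm above it. Origin on the table under the seat; hook in the local x-z plane; local x points from seat to post.
- hook_seat (a point): Lowest point of the hook's upper side, where the bail rests, 222 mm above the table (a hung basket's bail_top lies about 2 to 3 mm above it).
- rest: Fixed wooden rest 50 x 186 x 22 mm with three slots in a row along its y, at y = -58, 0 and 58 mm; slots are 10 mm wide, 43 mm long and 16 mm deep (floors 6 mm above the table). Origin: centre of the underside; z up.
- medallion: The wanted casting, silvery metal, 160 g: plate 8 mm thick (x), 40 mm wide (y), 84 mm high (z) with a half-round top, upright in one of the rest's slots (which varies); the only one with a stone setting, a round boss 18 mm across, 6 mm proud of the front, centred 32 mm above the bottom edge. Origin: centre of its bottom edge; x out of the front (at first away from the robot), z to the round top.
- setting (a point): Centre of the setting's root on the medallion's front face: 4 mm in front of the mid-plane, 32 mm above the bottom edge. This point goes to focus.
- medallion_grip (a point): Point at mid-thickness, 66 mm above the medallion's bottom edge, 18 mm below its top: where to pinch it across the 8 mm thickness from above, clear of the setting.
- camera_head: Fixed inspection camera on the stand: a 40 mm black lens barrel and white housing, looking at the robot side and 0.44 rad (25 degrees) downwards. Origin: centre of the lens glass, 244 mm above the table. x runs back along the lens's axis, away from what it sees (from the focus point to the lens); y level; z up across the lens.
- focus (a point): The camera's focus point in the air, on the lens's axis 150 mm in front of the glass, 180 mm above the table; axes as the camera head's. The medallion held right has its x, y, z along the head's x, y, z.
- stand: Fixed inspection stand: 160 x 150 x 6 mm steel base plate centred under the focus point, with a 22 mm mast 310 mm high 280 mm behind its centre (local +x, the side the camera is on). Origin on the table under the focus point.
- plain_casting: Bystander in the rest: same plate with the half-round top (84 mm) but no setting. Origin: centre of its bottom edge.
- square_casting: Bystander in the rest: flat plate 8 x 40 x 78 mm with a square top. Origin: centre of its bottom edge.
- pliers: Bystander: steel pliers lying flat, 150 mm long, 12 mm high; origin under the pivot.
- saw_frame: Bystander: piercing saw lying flat, wooden handle 32 mm thick and steel bow, about 290 x 95 mm; origin on the table, on the blade's line, 60 mm from the bow's handle end.
- hammer: Bystander: hammer lying flat; origin under its middle.
- brush: Bystander: bench brush lying flat; origin under its middle.
- tin: Bystander: round aluminium tin, 60 mm across, 45 mm high; origin under its centre.

How it is judged (in metres and radians):
On the way, in this order (a step that is already met when the one before it is completed fails the run):
1. the rinsing basket hangs by its bail on the drip stand's hook, let go and at rest (distance between bail_top and hook_seat below 0.02 m and contact force between basket and drip_stand above 0.5 N and contact force between basket and the fingers below 0.1 N and angle between basket's own z axis and vertical below 0.3 rad and linear speed of basket below 0.08 m/s), for 0.3 s.
2. the medallion is lifted clear of the rest (height (world z) of medallion above 0.06 m and contact force between medallion and the fingers above 0.5 N), for 0.2 s.
At the end, for the whole second after the job is handed in: Basket released, hanging still: bail peak within 20 mm of the hook seat, tilt under 0.3 rad. Medallion still, carried by the fingers alone: setting within 15 mm of the focus point, facing the lens, round top up, axes within 0.16 rad of the camera head's (all of step 1 and distance between setting and focus below 0.015 m and angle between the x axis of medallion and the x axis of camera_head, either way round below 0.16 rad and angle between the z axis of medallion and the z axis of camera_head, either way round below 0.16 rad and angle between medallion's own z axis and vertical below 0.8 rad and x of camera_head in the frame of medallion above 0.1 m and contact force between medallion and the fingers above 1 N and contact force between medallion and stand below 0.1 N and contact force between medallion and rest below 0.1 N and linear speed of medallion below 0.02 m/s); the arm keeps its last pose, push and grip.
It fails at once if one of the other castings is moved in or out of the rest (over 20 mm) (distance of any of plain_casting, square_casting from where it was at the start of the episode above 0.02 m).
It fails at once if a tool or the tin on the bench is pushed away (over 30 mm) (distance of any of pliers, saw_frame, hammer, brush, tin from where it was at the start of the episode above 0.03 m).
It also fails if it takes over 69 s, if anything falls off the work surface, if the arm or the gripper's body presses on something with over 40 N, if the wrist force passes 120 N, or if a joint passes its speed limit or range.

### The arm

A 6-joint arm with a two-finger parallel gripper is mounted at the origin on the work surface. World frame = base frame: x ahead of the robot, y to its left, z up, the work surface at z = 0. Lengths are in m, angles in degrees, forces in N, time in s.
With the tool pointing down it reaches from about 0.35 to 0.875 m from the base axis. Payload 4.2 kg.
Tool frame: the origin (TCP) lies midway between the tips of the shut fingers; the grasp point (between the pads) lies 19 mm behind it; z points along the fingers, y is the line along which they close (so a half turn about z gives the same grasp; the last joint's range is limited). The gripper opens to 87 mm and grips with 3 to 60 N. Pads are 19 mm wide; open, the fingers measure 117 mm over their backs; the gripper's body (75 mm by 190 mm) begins 51 mm behind the grasp point.
Start: joints at [-54.511, 22.042, 0.453, 0, -68.411, -14.817], TCP at [0.221, -0.585, 0.223] pointing down, gripper open.
Joint ranges: [-179.83, 179.83], [-69.29, 118.12], [-61.27, 80.66], [-181.25, 117.63], [-171.15, -9.14], [-177.46, 177.46]. Speed limits (degrees/s): [159.86, 159.86, 180, 180, 180, 180].

### API

Orientations are given as [roll, pitch, yaw] about the fixed x, y, z axes, in that order (R = Rz(yaw) Ry(pitch) Rx(roll)).
In Python, from workcell import env gives the robot as it stands. The module is installed in compiled form; this text tells all that it offers. Calls block until the motion is done:
- env.goto(position, orientation): joint-space move of the TCP to a pose.
- env.move_straight(position, rotation=None, rate=0.15, force_limit=None): straight line of the TCP; rotation=None keeps the orientation; rate is the mean speed in m/s. With force_limit (N) it stops when the force on the tool has changed by that much, and returns True; else False.
- env.set_joints(angles): joint-space move.
- env.gripper_to(opening, grasp_force=None): opening from 0.0 (shut) to 1.0 (fully open); grasp_force is the grip in N (None keeps the last); returns when the fingers have stopped.
- env.dwell(seconds).
- env.inverse_kinematics(position, orientation): joint angles nearest the present ones, or None.
- env.read_state(): the state.
- env.grab_frame(name): name is "scene" or "top" or "wrist"; returns a dict with "image" (384x512x3 uint8, blue, green, red), "fx", "fy", "cx", "cy" (pixels), "D" ([k1, k2, p1, p2, k3] as OpenCV has them; the pictures are not rectified), "position" and "orientation" of the camera in the world. Camera axes: x right, y up, looking along -z (the intrinsics and any distortion apply to the point x, -y, -z); pixel columns grow to the right and rows downward; lengths in m; the calibration is good to about 2 mm. A picture is of the moment at which its call begins. There is no depth.
A pose or a line that the arm cannot do raises env.Unreachable and nothing moves.
- env.close_job(): hands the job in; it is judged then, once.
Trained networks look in a picture, given as the dict that the camera call returned (one of the last four; its "shot" number tells which), for a name from the list of things; names that differ only in an ending like _2 or _b are one class to them, and where a whole thing is asked for, a point or a joint stands for the part that bears it (a point fixed in the world has none). Each returns a list of dicts, best first, with "score" (0 to 1); they miss things now and then, are a little off and sometimes report something else, mostly with a low value. They report only what shows in the picture. A call takes as long as a camera call.
- env.search_frame(picture, thing): "xyz" ([x, y, z] in m, in world coordinates, good to about 4 mm: the middle of the surface that is visible of it).
- env.trace(picture, thing): "mask" (384x512 bool, what is visible of it).
The state is a dict: "clock": time; "joint_positions": joint angles; "qvel": joint speeds; "joint_torque": joint torques, N m; "position": TCP position; "tool_rot": TCP orientation; "force": force on the tool from outside, world axes, zero at the start; "wrist_torque": the same for the moment, N m; "opening": opening from 0.0 (shut) to 1.0 (fully open); "finger_force": force on a finger pad.
Only numpy, scipy, OpenCV 4.12 (cv2) and the standard library are available. Lean on these libraries where they do the work, as an engineer would, in place of code of your own. Each camera call takes 0.05 s, during which the arm holds its last target. There are 200 camera calls.

## Working session

There is one attempt and no reset: what is moved stays moved. The work goes in short steps, each a Python script; the robot and the scene stay as the last script left them, time stands still between calls to the robot, and variables do not carry over. Pictures are saved under pics/ and viewed, at most 10 in all, crops included, and the job is handed in when it is done.

```bash
mkdir -p pics; python3 - <<'E'
from workcell import env
import cv2,numpy as np
ims=[]
for n in ["scene","top"]:
    f=env.grab_frame(n); ims.append(f["image"])
    print(n,f["fx"],f["cx"],f["cy"],np.round(f["D"],3),f["position"],f["orientation"])
    cv2.imwrite(f"pics/{n}0.png",f["image"])
    for t in ["basket","basket_grip","bail_top","drip_stand","rest","medallion","setting","camera_head","stand","plain_casting","square_casting","pliers","saw_frame","hammer","brush","tin"]:
        r=env.search_frame(f,t); print(n,t,[(np.round(x["xyz"],3).tolist(),round(x["score"],2)) for x in r[:3]])
print(env.read_state())
E
```

```text
scene 485.41987472017564 254.05212784073868 189.73832198748642 [-0.037  0.     0.     0.     0.   ] [ 1.05244083 -1.02535724  1.15947054] [48.29412786 -1.10346542 30.54968639]
scene basket [([0.53, -0.055, 0.041], 0.78)]
scene basket_grip [([0.531, -0.055, 0.042], 0.71), ([0.62, 0.178, 0.035], 0.62)]
scene bail_top [([0.528, -0.057, 0.044], 0.75), ([0.476, 0.254, 0.019], 0.52)]
scene drip_stand [([0.653, -0.291, 0.011], 0.69)]
scene rest [([0.619, 0.176, 0.038], 0.6), ([0.473, 0.253, 0.023], 0.55)]
scene medallion [([0.466, 0.274, 0.059], 0.45)]
scene setting [([0.471, 0.278, 0.059], 0.47)]
scene camera_head [([0.719, 0.012, 0.291], 0.86), ([0.622, 0.174, 0.038], 0.5)]
scene stand [([0.725, 0.022, 0.02], 0.75)]
scene plain_casting [([0.466, 0.223, 0.057], 0.63)]
scene square_casting [([0.326, -0.428, 0.024], 0.62)]
scene pliers [([0.467, 0.277, 0.056], 0.7), ([0.394, -0.157, 0.008], 0.51)]
scene saw_frame [([0.768, 0.325, 0.017], 0.76), ([0.61, -0.526, 0.016], 0.5)]
scene hammer [([0.331, -0.425, 0.02], 0.96)]
scene brush [([0.609, -0.526, 0.019], 0.59)]
scene tin [([0.62, 0.176, 0.0
[... 1020 characters left out ...]
4], 0.35)]
{'clock': 1.7, 'joint_positions': array([-5.45126362e+01,  2.20400444e+01,  4.52236233e-01, -9.12342355e-04,
       -6.84096469e+01, -1.48174993e+01]), 'qvel': array([ 0.12401665, -0.00442102, -0.02346944, -0.05096255,  0.01187825,
       -0.10120766]), 'joint_torque': array([ 6.48757341e-04, -3.90459681e+01,  1.87618393e+01,  4.22453776e+00,
        1.53941283e-02, -1.76574633e-05]), 'position': array([ 0.2206437 , -0.58473643,  0.22256228]), 'tool_rot': array([-1.79997757e+02,  1.47097535e-03, -1.59330471e+02]), 'force': array([-0.58161832,  0.6990056 , -0.15956871]), 'wrist_torque': array([0.01362938, 0.0181539 , 0.01976982]), 'finger_force': 0.0, 'opening': 0.9980579768867944}
```

```bash
ls pics
```

```text
scene0.png
top0.png
```

View pics/scene0.png

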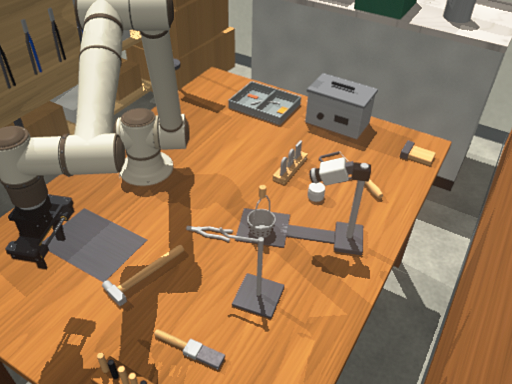

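View pics/top0.png

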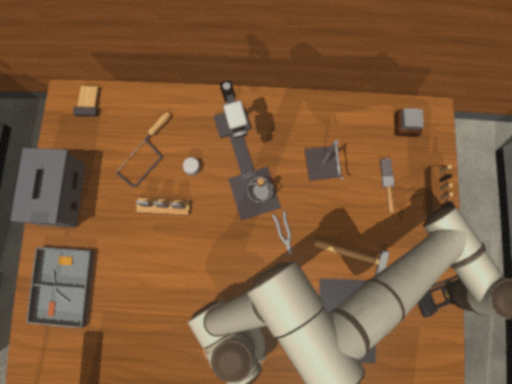

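The scene view shows the basket at (261,222), the drip stand foot at (258,296) with its post rising to (261,240), and the rest at (291,163). The top view agrees with this: basket (261,188), hook near (335,160), rest (162,206). Next I'll look from the wrist.

```bash
python3 - <<'E'
from workcell import env
import cv2,numpy as np,pickle
p=env.read_state()["position"]
env.move_straight([p[0],p[1],0.42],rate=0.3)
out=[];D=[]
for k,(pos,ori) in enumerate([([0.50,-0.27,0.46],[180,0,90]),([0.45,-0.06,0.46],[180,0,90]),([0.40,0.22,0.38],[180,0,90])]):
    try: env.goto(pos,ori)
    except env.Unreachable as e: print(k,"unreach",e); continue
    env.dwell(0.3)
    f=env.grab_frame("wrist"); f=dict(f); D.append(f); out.append(f["image"])
    print(k,np.round(f["position"],3),np.round(f["orientation"],1),f["fx"],f["cx"],f["cy"],f["D"])
    for t in [["drip_stand","basket"],["basket","basket_grip","drip_stand","stand","camera_head"],["medallion","setting","rest","plain_casting","square_casting","tin"]][k]:
        r=env.search_frame(f,t); print(k,t,[(np.round(x["xyz"],3).tolist(),round(x["score"],2)) for x in r[:3]])
pickle.dump(D,open("d.pkl","wb"))
a=np.vstack([np.hstack(out[:2]),np.hstack([out[2],0*out[0]])])
sc=cv2.imread("pics/scene0.png")[130:320,180:390]; a[384:,512:]=cv2.resize(sc,(512,384),interpolation=cv2.INTER_CUBIC)
cv2.imwrite("pics/w1.png",cv2.resize(a,(800,600),interpolation=cv2.INTER_AREA)); print(env.read_state()["clock"])
E
```

```text
0 [ 0.5   -0.19   0.623] [-16.8  -0.   -0. ] 309.0831470214551 257.11847546623704 189.8428875177234 [0.00616419 0.         0.         0.         0.        ]
0 drip_stand [([0.646, -0.279, 0.012], 0.9)]
0 basket [([0.529, -0.061, 0.014], 0.65), ([0.648, -0.281, 0.012], 0.16)]
1 [0.45  0.02  0.623] [-16.8  -0.    0. ] 309.0831470214551 257.11847546623704 189.8428875177234 [0.00616419 0.         0.         0.         0.        ]
1 basket [([0.527, -0.058, 0.04], 0.56)]
1 basket_grip [([0.532, -0.054, 0.036], 0.64)]
1 drip_stand [([0.628, -0.259, 0.011], 0.64)]
1 stand [([0.669, 0.018, 0.005], 0.98)]
1 camera_head [([0.682, 0.023, 0.281], 0.74)]
2 [0.401 0.3   0.543] [-16.7  -0.   -0.1] 309.0831470214551 257.11847546623704 189.8428875177234 [0.00616419 0.         0.         0.         0.        ]
2 medallion [([0.46, 0.283, 0.078], 0.81)]
2 setting [([0.457, 0.284, 0.082], 0.55)]
2 rest [([0.456, 0.3, 0.018], 0.94)]
2 plain_casting [([0.456, 0.233, 0.073], 0.85)]
2 square_casting [([0.46, 0.345, 0.087], 0.71)]
2 tin [([0.609, 0.199, 0.044], 0.59)]
12.4167
```

View pics/w1.png

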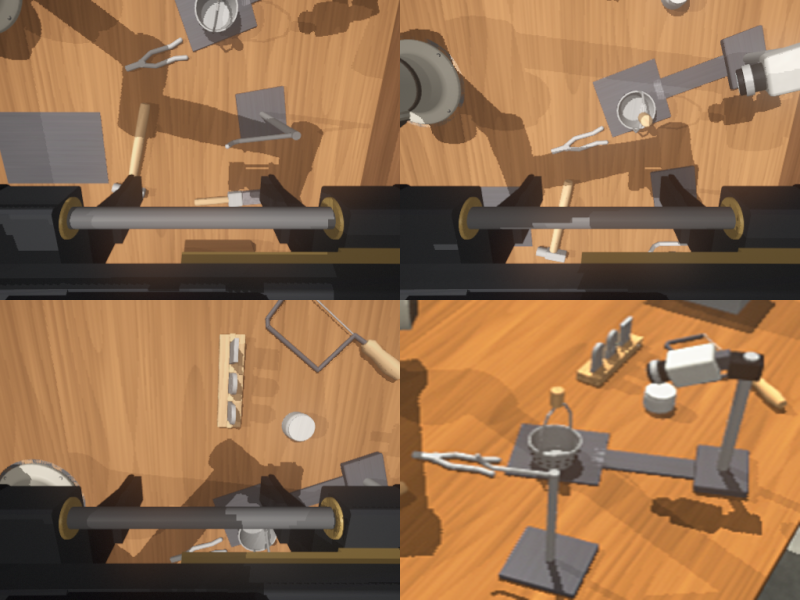

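Wrist view 0 has the drip stand's post top at (297,135) and the hook tip at about (228,146), at 0.78 scale. View 1 has the basket grip at (646,121) in the composite and the camera head at upper right. View 2 has the rest with its three castings at about x=231. I'll zoom in to get accurate pixels.

```bash
python3 - <<'E'
import pickle,cv2,numpy as np
D=pickle.load(open("d.pkl","rb"))
sc=cv2.imread("pics/scene0.png")
crops=[(D[0]["image"],275,100,133,100),(D[1]["image"],250,60,133,100),(D[2]["image"],240,30,133,150),(sc,255,130,100,75)]
t=[]
for im,x,y,w,h in crops:
    if h==150: w,h=133,150
    c=cv2.resize(im[y:y+h,x:x+w],(400,300),interpolation=cv2.INTER_CUBIC)
    sx,sy=400/w,300/h
    for u in range((x//20+1)*20,x+w,20): cv2.line(c,(int((u-x)*sx),0),(int((u-x)*sx),6),(0,0,255),1);cv2.putText(c,str(u),(int((u-x)*sx)-8,16),0,.33,(0,0,255),1)
    for v in range((y//20+1)*20,y+h,20): cv2.line(c,(0,int((v-y)*sy)),(6,int((v-y)*sy)),(0,0,255),1);cv2.putText(c,str(v),(8,int((v-y)*sy)+4),0,.33,(0,0,255),1)
    t.append(c)
cv2.imwrite("pics/z1.png",np.vstack([np.hstack(t[:2]),np.hstack(t[2:])]))
E
```

```text
(no output)
```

View pics/z1.png

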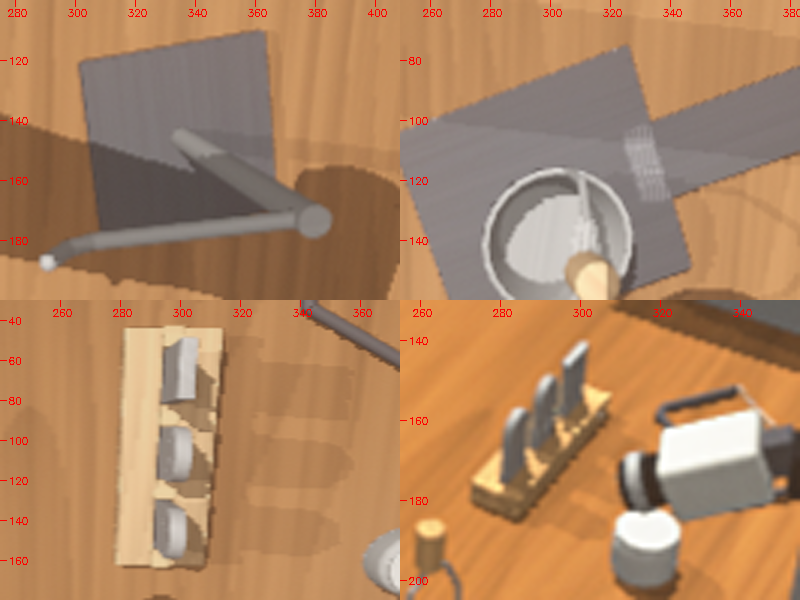

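```bash
cat > h.py <<'E'
import cv2,numpy as np
from scipy.spatial.transform import Rotation as Ro
def ray(f,uv):
    K=np.array([[f["fx"],0,f["cx"]],[0,f["fy"],f["cy"]],[0,0,1.]])
    n=cv2.undistortPoints(np.array([[uv]],float),K,np.array(f["D"],float))[0,0]
    d=Ro.from_euler("xyz",f["orientation"],degrees=True).apply([n[0],-n[1],-1.])
    return np.array(f["position"],float),d
def at(f,uv,z):
    c,d=ray(f,uv); return c+d*(z-c[2])/d[2]
def proj(f,X):
    p=Ro.from_euler("xyz",f["orientation"],degrees=True).inv().apply(np.atleast_2d(X)-np.array(f["position"]))*[1,-1,-1]
    K=np.array([[f["fx"],0,f["cx"]],[0,f["fy"],f["cy"]],[0,0,1.]])
    return cv2.projectPoints(p,np.zeros(3),np.zeros(3),K,np.array(f["D"],float))[0][:,0]
E
python3 - <<'E'
from workcell import env
from h import *
import pickle
D=pickle.load(open("d.pkl","rb"));a,b,c=D[:3]
P=lambda n,f,uv,z:print(n,np.round(at(f,uv,z),4))
P("post top",a,(379.5,173.5),.243);P("post base",a,(334,146),.012);P("hook tip",a,(290.5,187),.240)
for q in [(302,121),(363,110),(308,178),(367,163)]:P("foot",a,q,.012)
P("grip top",b,(315,154),.196);P("rim c",b,(302,138),.061);P("rim bail",b,(310,118),.061)
for q in [(248,105),(325,75),(346,149),(269,173)]:P("plate",b,q,.006)
for q in [(281,44),(314,44),(278,162),(309,163)]:P("rest",c,q,.022)
P("sq",c,(302,57),.084);P("mid",c,(301,104),.09);P("low",c,(300,141),.09)
# look at castings' front
env.goto([0.52,0.27,0.30],[180,0,0]); env.dwell(0.2)
f=dict(env.grab_frame("wrist"));D.append(f);pickle.dump(D,open("d.pkl","wb"))
print(np.round(f["position"],3),np.round(f["orientation"],1),env.read_state()["clock"])
for t in ["medallion","setting","plain_casting","square_casting","rest"]:
    r=env.search_frame(f,t); print(t,[(np.round(x["xyz"],3).tolist(),round(x["score"],2)) for x in r[:3]])
q=proj(f,[[.46,.284,.05]])[0];print(q)
cv2.imwrite("pics/r1.png",cv2.resize(f["image"][:230],(800,359),interpolation=cv2.INTER_CUBIC))
E
```

```text
post top [ 0.6544 -0.2828  0.243 ]
post base [ 0.6521 -0.2833  0.012 ]
hook tip [ 0.5431 -0.3014  0.24  ]
foot [ 0.5868 -0.2349  0.012 ]
foot [ 0.7026 -0.2144  0.012 ]
foot [ 0.6038 -0.3486  0.012 ]
foot [ 0.7208 -0.3176  0.012 ]
grip top [ 0.5308 -0.0561  0.196 ]
rim c [ 0.5312 -0.0511  0.061 ]
rim bail [ 0.5439 -0.0159  0.061 ]
plate [0.4327 0.005  0.006 ]
plate [0.5772 0.059  0.006 ]
plate [ 0.6282 -0.08    0.006 ]
plate [ 0.4746 -0.1294  0.006 ]
rest [0.4376 0.3772 0.022 ]
rest [0.4884 0.3771 0.022 ]
rest [0.4364 0.1927 0.022 ]
rest [0.4896 0.1908 0.022 ]
sq [0.4624 0.3517 0.084 ]
mid [0.4627 0.2898 0.09  ]
low [0.4633 0.2377 0.09  ]
[0.599 0.271 0.463] [-16.7   0.  -90. ] 13.9833
medallion [([0.617, 0.195, 0.048], 0.65), ([0.474, 0.278, 0.021], 0.64)]
setting [([0.464, 0.278, 0.068], 0.74)]
plain_casting [([0.464, 0.23, 0.065], 0.73)]
square_casting [([0.464, 0.343, 0.069], 0.83)]
rest [([0.476, 0.279, 0.017], 0.66)]
[247.93642747 200.09994406]
```

View pics/r1.png

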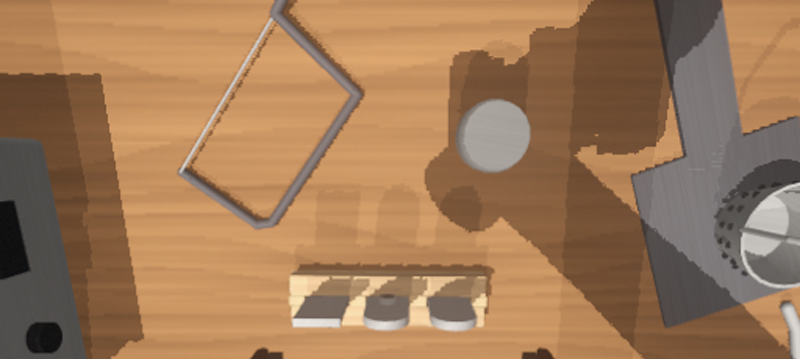

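In the front view, the middle casting shows the dark round setting at (388,297), so the medallion is in the middle slot. The sizes also check out: post to tip is 112 mm, and the plate measures about 154 x 148 mm. Next I'll take the basket.

```bash
python3 - <<'E'
from workcell import env
from h import *
import pickle
env.move_straight([0.5,0.2,0.42],rate=0.3)
env.goto([0.531,-0.055,0.28],[180,0,-19])
print(env.read_state()["joint_positions"].round())
env.move_straight([0.531,-0.055,0.160],rate=0.12)
env.gripper_to(0,25)
s=env.read_state();print(s["opening"],s["finger_force"],s["clock"])
if s["finger_force"]>3:
    env.move_straight([0.531,-0.055,0.268],rate=0.1)
    env.move_straight([0.4955,-0.3098,0.268],[180,0,9.8],rate=0.15)
    env.dwell(.3);s=env.read_state();print(s["opening"],s["finger_force"],s["force"],s["clock"])
    f=env.grab_frame("wrist");g=env.grab_frame("scene")
    cv2.imwrite("pics/b1.png",np.hstack([f["image"][:300,60:460],cv2.resize(g["image"][180:330,170:370],(400,300),interpolation=cv2.INTER_CUBIC)]))
E
```

```text
[ 12.  11.  -7.   0. -72.  59.]
0.24647260819880465 24.96790857392643 18.2083
0.23982407948380133 24.962449881713837 [ 0.22549871 -0.70409763 -2.55527221] 21.6083
```

View pics/b1.png

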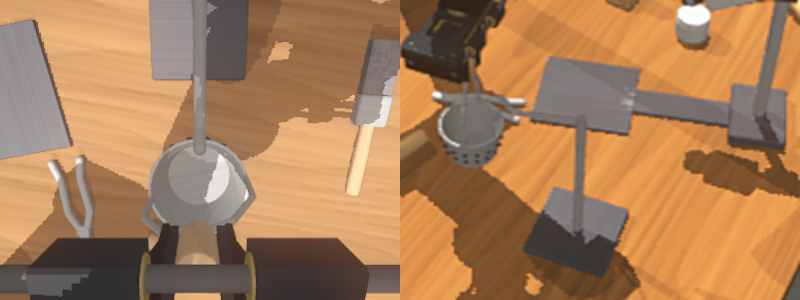

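The basket is held with the bail square across the hook. In the wrist view the hook tip, at (200,147), is in line with the grip. Next: slide it over, lower it and release.

```bash
python3 - <<'E'
from workcell import env
from h import *
import pickle
x,y=0.5645,-0.2979
print(env.move_straight([x,y,0.268],rate=0.08,force_limit=8))
print(env.move_straight([x,y,0.222],rate=0.03,force_limit=3))
s=env.read_state();print(s["position"],s["force"],s["clock"])
env.gripper_to(0.75);env.dwell(0.4)
env.move_straight([x,y,0.34],rate=0.12)
env.goto([0.46,-0.02,0.44],[180,0,90]);env.dwell(.2)
D=[]
for n in ["wrist","scene"]: D.append(dict(env.grab_frame(n)))
print(env.read_state()["clock"])
for t in ["stand","camera_head"]:
  for f in D: print(t,[(np.round(r["xyz"],3),round(r["score"],2)) for r in env.search_frame(f,t)[:2]])
pickle.dump(D,open("e.pkl","wb"))
w,g=D
cv2.imwrite("pics/b2.png",np.vstack([cv2.resize(w["image"][0:150,192:512],(800,375),interpolation=cv2.INTER_CUBIC),np.hstack([cv2.resize(g["image"][190:303,200:400],(400,225),interpolation=cv2.INTER_CUBIC),cv2.resize(g["image"][140:253,270:470],(400,225),interpolation=cv2.INTER_CUBIC)])]))
E
```

```text
False
True
[ 0.56440869 -0.29820005  0.23084857] [ 0.7646352  -1.37156484  2.38519881] 23.8583
27.8083
stand [(array([0.668, 0.018, 0.007]), 0.84), (array([ 0.394, -0.152,  0.009]), 0.2)]
stand [(array([0.704, 0.012, 0.017]), 0.62)]
camera_head [(array([0.682, 0.025, 0.281]), 0.97)]
camera_head [(array([0.72 , 0.008, 0.287]), 0.85)]
```

View pics/b2.png

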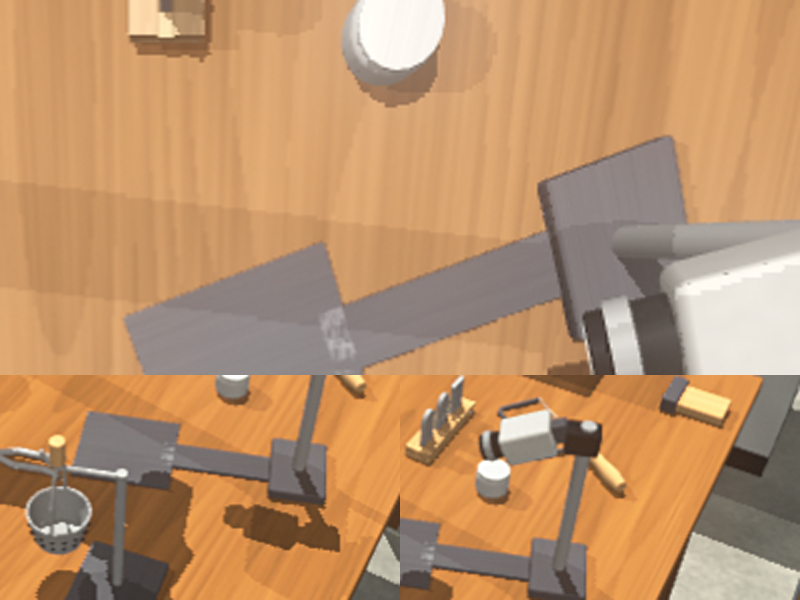

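The basket hangs on the hook, with its grip at (57,450) in the lower-left crop. The plate corners and the mast base are visible too, so I'll fit the stand's pose from both views.

```bash
python3 - <<'E'
from h import *
import pickle
from scipy.optimize import least_squares
w,g=pickle.load(open("e.pkl","rb")); b=pickle.load(open("d.pkl","rb"))[1]
w_c=[((242,127.2),'A'),((321.6,97.2),'B')]
obs=[(w,(242,127.2),(-.08,.075)),(w,(321.6,97.2),(.08,.075)),
(b,(248,105),(-.08,.075)),(b,(325,75),(.08,.075)),(b,(346,149),(.08,-.075)),(b,(269,173),(-.08,-.075)),
(g,(246,208.5),(-.08,.075)),(g,(290.5,214.5),(.08,.075)),(g,(283.5,246.5),(.08,-.075))]
for f,uv,l in obs: print(np.round(at(f,uv,.006)[:2],3),l)
M=[at(w,(440,96),.012),at(g,(351.5,236.5),.012)]; print("mast",np.round(M,3))
def res(p):
    c,s=np.cos(p[2]),np.sin(p[2]);R=np.array([[c,-s],[s,c]])
    r=[at(f,uv,.006)[:2]-(p[:2]+R@np.array(l)) for f,uv,l in obs]+[m[:2]-(p[:2]+R@np.array([.28,0])) for m in M]
    return np.ravel(r)
s=least_squares(res,[.528,-.036,.33],loss="soft_l1",f_scale=.004);print(s.x,np.degrees(s.x[2]));print(np.round(s.fun.reshape(-1,2)*1000,1))
x,y,t=s.x
L=[x+.136*np.cos(t),y+.136*np.sin(t),.244]
for f in (w,g): print("lens px",proj(f,[L]))
print(proj(w,[L])*2.5-[480,0], (proj(g,[L])-[270,140])*2+[400,375])
E
```

```text
[0.431 0.004] (-0.08, 0.075)
[0.579 0.058] (0.08, 0.075)
[0.433 0.005] (-0.08, 0.075)
[0.577 0.059] (0.08, 0.075)
[ 0.628 -0.08 ] (0.08, -0.075)
[ 0.475 -0.129] (-0.08, -0.075)
[0.439 0.003] (-0.08, 0.075)
[0.583 0.057] (0.08, 0.075)
[ 0.63  -0.083] (0.08, -0.075)
mast [[0.793 0.06  0.012]
 [0.8   0.065 0.012]]
[ 0.53098439 -0.03791977  0.35206854] 20.172041160375464
[[ 1.3 -0.7]
 [-1.2 -1.7]
 [ 2.6  0.1]
 [-3.  -1. ]
 [-3.8  0.7]
 [-7.2  6.5]
 [ 9.1 -1.7]
 [ 2.4 -2.7]
 [-1.9 -1.8]
 [-0.9  1.2]
 [ 6.   6.7]]
lens px [[429.27903601 142.15498945]]
lens px [[311.53690336 176.20309526]]
[[593.19759003 355.38747363]] [[483.07380672 447.40619052]]
```

The fit predicts the lens at the pixels where the barrel front appears, so the focus is about (0.5305, -0.0375, 0.180) with yaw 20.1°. Next I'll pick the medallion and carry it there.

```bash
python3 - <<'E'
from workcell import env
from h import *
import pickle
R=Ro.from_euler("ZY",[20.1,-25.21],degrees=True).as_matrix()
F=np.array([.5305,-.0375,.180])
tcp=F+R@[-.004,0,.015]
best=None
for s in (1,-1):
    T=np.column_stack([s*R[:,1],s*R[:,0],-R[:,2]]);e=Ro.from_matrix(T).as_euler("xyz",degrees=True)
    q0=env.inverse_kinematics([.463,.284,.053],[180,0,90*s]);q=env.inverse_kinematics(tcp.tolist(),e.tolist())
    print(s,e.round(1),None if q0 is None else np.round(q0),None if q is None else np.round(q))
    if q is not None and q0 is not None and best is None: best=(s,e.tolist())
s,e=best
env.goto([.463,.284,.20],[180,0,90*s]);env.gripper_to(0.5)
env.move_straight([.463,.284,.053],rate=0.12)
env.gripper_to(0,40);st=env.read_state();print(st["opening"],st["finger_force"],st["position"],st["clock"])
env.move_straight([.463,.284,.20],rate=0.1);env.dwell(.3)
st=env.read_state();print(st["opening"],st["finger_force"],st["force"])
env.goto((F+R@[-.09,0,.05]).tolist(),e)
env.move_straight(tcp.tolist(),rate=0.06);env.dwell(.4)
st=env.read_state();print(st["opening"],st["finger_force"],st["force"],st["position"],tcp,st["tool_rot"],e,st["clock"])
D=[dict(env.grab_frame(n)) for n in ("scene","top","wrist")]
for f in D:
  for t in ["medallion","setting","basket","bail_top"]: print(t,[(np.round(r["xyz"],3),round(r["score"],2)) for r in env.search_frame(f,t)[:2]])
pickle.dump(D,open("m.pkl","wb"))
for f in D: print(proj(f,[F,F+R@[0,.0,-.032],F+R@[.0,-.02,0]]).round(1).tolist())
g=D[0]["image"]
cv2.imwrite("pics/m1.png",np.hstack([cv2.resize(g[130:310,190:340],(500,600),interpolation=cv2.INTER_CUBIC),cv2.resize(D[2]["image"][:384,156:356],(300,600))]))
E
```

```text
1 [154.8   0.  110.1] [ 49.  25. -23.   0. -42. 131.] [  11.    4.  -30.   -8.  -31. -165.]
-1 [-154.8   -0.   -69.9] [ 49.  25. -23.   0. -42. -49.] [ 11.   4. -30.  -8. -31.  15.]
0.08695610438847544 39.964320718497675 [0.46300537 0.28397893 0.05302072] 32.225
0.08831226933172569 39.96379941849909 [-0.27411383  0.00549672 -1.87641724]
0.08692052608364843 39.961611313453886 [ 0.08601997 -0.07614536 -1.35180958] [ 0.52106882 -0.04095231  0.19189126] [ 0.52110148 -0.04093937  0.19186754] [ 1.54787362e+02 -4.10576154e-04  1.10097812e+02] [154.79, 1.2722218725854067e-14, 110.10000000000001] 40.4333
medallion [(array([ 0.567, -0.301,  0.115]), 0.62), (array([ 0.533, -0.054,  0.187]), 0.49)]
setting [(array([ 0.537, -0.05 ,  0.184]), 0.66)]
basket [(array([ 0.566, -0.297,  0.112]), 0.88), (array([0.722, 0.012, 0.29 ]), 0.73)]
bail_top [(array([ 0.567, -0.3  ,  0.113]), 0.9), (array([ 0.607, -0.525,  0.017]), 0.21)]
medallion []
setting [(array([0.461, 0.305, 0.026]), 0.58)]
basket [(array([ 0.568, -0.3  ,  0.101]), 0.65)]
bail_top [(array([0.702, 0.022, 0.294]), 0.65), (array([ 0.569, -0.298,  0.101]), 0.61)]
medallion [(array([ 0.506, -0.029,  0.212]), 0.6)]
setting [(array([ 0.506, -0.03 ,  0.216]), 0.68)]
basket []
bail_top []
[[265.1, 186.3], [269.1, 193.9], [264.0, 190.5]]
[[254.1, 182.5], [252.9, 180.5], [260.2, 180.7]]
[[262.7, 230.8], [261.9, 212.5], [262.5, 259.5]]
```

View pics/m1.png

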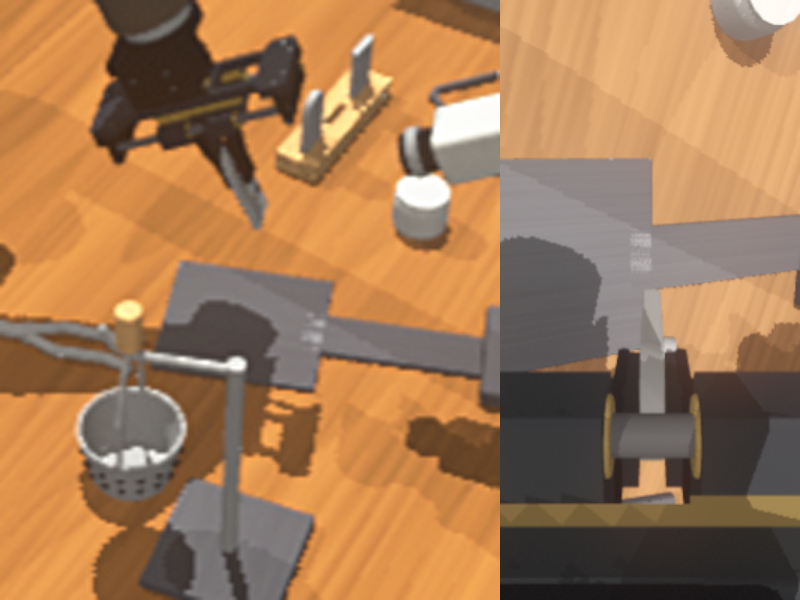

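The medallion is straight in the fingers with its setting towards the lens, the basket is hanging, and the other castings haven't moved. I'll check where it sits in the hand and then hand in.

```bash
python3 - <<'E'
from workcell import env
from h import *
import pickle
D=pickle.load(open("m.pkl","rb"))
R=Ro.from_euler("ZY",[20.1,-25.21],degrees=True).as_matrix();F=np.array([.5305,-.0375,.180])
pr=proj(D[2],[F+R@[.005,.009,0],F+R@[-.004,.02,-.032]])
print("wrist boss/bottom",pr.round(1),"seen (269.3,220.8),(256.7,185.6)")
ps=proj(D[0],[F+R@[-.004,-.02,-.032]]);print("scene bottom",ps,"seen (267.4,197.5)")
if np.abs(pr-[[269.3,220.8],[256.7,185.6]]).max()<9 and np.abs(ps-[267.4,197.5]).max()<4:
    print(env.read_state()["clock"],env.close_job())
E
```

```text
wrist boss/bottom [[270.9 217.4]
 [256.4 185.9]] seen (269.3,220.8),(256.7,185.6)
scene bottom [[266.88175399 198.41454452]] seen (267.4,197.5)
the job is handed in; nothing more can be done
41.1833 None
```

The basket hangs released on the drip stand's hook, and I handed the job in at 41.2 s with the medallion held at the focus point, setting towards the lens; its position in the hand matched the expected one to within about 3 pixels, but the interface returned no verdict.

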